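# Shake the panel spacer sleeves clean

### The job

Shake the 90 mm spacer sleeves clean: lay every 90 mm sleeve (there are two or three of them) flat in the grey three-bay shaker tray, flip the grinder's lock-off lever fully forward (towards the gear head), and squeeze the paddle fully against the grinder's body for about five seconds with the sleeves in the tray. Then let go of the paddle, flip the lock-off lever fully back, and move the sleeves over to lie flat in the wooden three-bay kit box. Leave the shorter and the longer sleeve, the mug and the can where they are.

Things in the scene. Friction and masses are not known exactly. Their poses are not given: they have to be found in the camera images.
- mid_a_center (a point): Square aluminium spacer sleeve, 30 x 30 mm section, 90 mm long, 120 g, lying flat on the desk; a solid-walled bar with a round bore showing at each end (pick it from above across the 30 mm width). The point is its centre, 15 mm above what it lies on; x runs along its length. One of the sleeves to be cleaned; may be absent.
- mid_b_center (a point): Square aluminium spacer sleeve, 30 x 30 mm section, 90 mm long, 120 g, lying flat on the desk; a solid-walled bar with a round bore showing at each end (pick it from above across the 30 mm width). The point is its centre, 15 mm above what it lies on; x runs along its length. One of the sleeves to be cleaned; may be absent.
- mid_c_center (a point): Square aluminium spacer sleeve, 30 x 30 mm section, 90 mm long, 120 g, lying flat on the desk; a solid-walled bar with a round bore showing at each end (pick it from above across the 30 mm width). The point is its centre, 15 mm above what it lies on; x runs along its length. One of the sleeves to be cleaned; may be absent.
- short_center (a point): Square aluminium spacer sleeve, 30 x 30 mm section, 60 mm long, 80 g, lying flat on the desk; a solid-walled bar with a round bore showing at each end (pick it from above across the 30 mm width). The point is its centre, 15 mm above what it lies on; x runs along its length. Too short: leave it alone.
- long_center (a point): Square aluminium spacer sleeve, 30 x 30 mm section, 125 mm long, 160 g, lying flat on the desk; a solid-walled bar with a round bore showing at each end (pick it from above across the 30 mm width). The point is its centre, 15 mm above what it lies on; x runs along its length. Too long: leave it alone.
- tray_floor (a point): Centre of the floor (15 mm above the desk) of the fixed grey shaker tray: inside 130 mm along x, 210 mm along y, walls 5 mm thick rising 11 mm above its floor. Two low rubber ribs along x, 16 mm wide, 6 mm high, centred at y = -35 and 35 mm, part it into three bays; one sleeve fits along x in each, at y = -72, 0 and 72 mm. z up.
- station: The fixed station that holds the tray and, on its +x side, the grinder: a plywood base 10 mm thick from x = -85 to 215 mm and y = -130 to 130 mm. Origin on the desk under the tray's centre, same axes as the tray.
- barrel_squeeze (a point): Point on the axis of the grinder's barrel at the best place to squeeze. The barrel is a fixed black cylinder, 34 mm across, level along y (same axes as the tray), axis 48 mm above the desk and 135 mm in +x of the tray centre; the gear head (the front) is at +y. Two steel saddles, 65 mm high, hold it 46 mm in +y and 132 mm in -y of this point. The tray is 48 mm clear on the -x side.
- paddle_press (a point): Outer face of the paddle where it is best squeezed, 15 mm from its free end, on the +x side of the barrel. The paddle is a grey upright plate 128 x 24 x 5 mm along the barrel, 36 to 60 mm above the desk, hinged at its -y (rear) end, 115 mm from here; its free end points to the gear head. Paddle and barrel together measure 55 mm across here released, 40 mm squeezed.
- paddle (a joint): Paddle: 0 = released (spring pushes it out), 0.13 rad = squeezed against the body. About 3 N here starts it and 6 N holds it fully in. It is blocked at about 0.05 rad (0.09 at most, when forced) unless the lock-off lever is forward.
- lock (a joint): Lock-off lever on the paddle, turning about an upright pin: 0 = fully back (locked), 1.7 rad = fully forward (free; full squeeze needs more than 1.3). Light friction (0.02 Nm) keeps it where it is left.
- lock_pivot (a point): Point on the lever's upright turning axis, at the height of the top of the tab, 83 mm above the desk. It rides on the paddle, on its outer (+x) face, 61 mm in -y of the squeezing place.
- lock_tip (a point): Point at the top edge of the lever's tab, 20 mm out from the axis. The tab is an upright grey blade 5 mm thick, reaching 26 mm out from the axis, 39 to 83 mm above the desk: its top 16 mm stand clear above barrel and paddle. Fully back it points to +x and 56 deg rearward (-y), fully forward 41 deg towards the gear head (+y). Push its top along the barrel with closed fingertips.
- kit_in (a point): Centre of the floor (6 mm above the desk) of the fixed open wooden kit box: inside 138 mm along x, 218 mm along y, walls 6 mm thick rising 16 mm above its floor. Two low wooden ribs along x, 16 mm wide and 6 mm high, centred at y = -35 and 35 mm, part it into three bays; one sleeve fits along x in each, at y = -72, 0 and 72 mm. z up.
- mug: White mug, 76 mm across, 90 mm high, standing beyond the sleeves; leave it. Origin under its centre.
- can: Can, 60 mm across, 120 mm high, standing beyond the kit box; leave it. Origin under its centre.

How it is judged:
By the outcome, as a careful person would: the job done as asked, in the order asked, and still so for the second after the job is handed in, with the robot touching nothing.
Of mid_a, mid_b, mid_c only 2 to 3 are there at a start; the rules pass over those that are not, and their reading is None.
At some moment in a run one of mid_a, mid_b, mid_c may be knocked a few centimetres aside while the robot is not near it.
Once in a run the grip may slacken for a moment while it holds something.
It also fails if it takes over 210 s, if anything falls off the work surface, if the arm or the gripper's body presses on something with over 40 N, if the wrist force passes 120 N, or if a joint passes its speed limit or range.

### The arm

A 6-joint arm with a two-finger parallel gripper is mounted at the origin on the work surface. World frame = base frame: x ahead of the robot, y to its left, z up, the work surface at z = 0. Lengths are in m, angles in rad, forces in N, time in s.
With the tool pointing down it reaches from about 0.3 to 0.75 m from the base axis. Payload 8.5 kg.
Tool frame: the origin (TCP) lies between the finger pads; the fingertips stand 25 mm ahead of it and the grasp point (between the pads) lies 6 mm ahead of it; z points along the fingers, y is the line along which they close (so a half turn about z gives the same grasp; the last joint's range is limited). The gripper opens to 85 mm and grips with 20 to 120 N. Pads are 22 mm wide; open, the fingers measure 114 mm over their backs; the gripper's body (76 mm by 85 mm) begins 54 mm behind the grasp point. The pads swing forward as they close: fully open they stand 13 mm farther back than shut.
Start: joints at [-1.439, 0.381, 1.297, -0, 1.464, -0.215], TCP at [0.187, -0.517, 0.256] pointing down, gripper open.
Joint ranges: [-3.11, 3.11], [-0.89, 2.33], [0.22, 2.48], [-1.42, 4.56], [0.17, 2.85], [-2.88, 2.88]. Speed limits (rad/s): [2.39, 2.39, 3.14, 3.14, 3.14, 3.14].

### API

Orientations are given as a 3x3 rotation matrix whose columns are the frame's x, y, z axes.
In Python, from plant import arm gives the robot as it stands.
- The arm moves only by the shell command python3 -m handwheel 'ROWS' [FORCE]. ROWS is JSON, a list of rows, each a list of 7 numbers: the finger opening in mm, from 0 to 85.4, then the shift along the tool's x, y, z in mm, then the turn, a rotation vector about the tool's x, y, z in degrees. A call has 1 to 12 rows; each row shifts and turns the commanded pose from where the row before left it, along the tool's axes as they then stand; what a row does not reach is not made up. A row lasts 1/12 s, in which the tool goes at most 41.7 mm and 7.16 degrees, less where a joint would pass 70% of its speed; a pose out of reach is approached as far as the arm can. A call is refused whole if a number of a shift passes 41.7 or a number of a turn 7.16, either way. A call with a gripper value outside its range is refused whole. The fingers move at their own pace and stop on an object; FORCE is the grip in N (left out, the last holds). Time passes only in rows, so rows that do not move let the fingers close. It gives the time, the measured TCP pose, the force, the opening and the grip force at its end, in the units of the state.
- arm.get_obs(): the state, without advancing time (a new reading comes with each control period).
- arm.read_camera(name): name is "scene" or "top" or "wrist"; returns a dict with "img" (480x640x3 uint8, blue, green, red), "vfov" (degrees; the focal length in pixels is half the picture's height over the tangent of half this angle, whatever the lens; pixels are square), "cx", "cy" (the principal point, pixels), "rvec" (rotation vector, rad) and "tvec" (3), from world to camera coordinates, as OpenCV has them. Camera axes: x right, y down, z forward; pixel columns grow to the right and rows downward; lengths in m; the calibration is good to about 2 mm. A picture is of the moment at which its call begins. There is no depth.
- arm.job_done(): hands the job in; it is judged then, once.
The state is a dict: "clock": time; "joints": joint angles; "dq": joint speeds; "effort": joint torques, N m; "position": TCP position; "orientation": TCP orientation; "ft_force": force on the tool from outside, world axes, zero at the start; "torque": the same for the moment, N m; "opening": finger opening in m; "finger_force": force on a finger pad.
Only numpy, scipy, OpenCV 4.12 (cv2) and the standard library are available. Lean on these libraries where they do the work, as an engineer would, in place of code of your own. Each camera call takes 0.05 s, during which the arm holds its last target. There are 200 camera calls.

## Working session

There is one attempt and no reset: what is moved stays moved. The work goes in short steps, Python scripts to look and compute and a shell command to move; the robot and the scene stay as the last step left them, time stands still between calls to the robot, and variables do not carry over. Pictures are saved under pics/ and viewed, at most 14 in all, crops included, and the job is handed in when it is done.

```bash
ls; mkdir -p pics; python3 - <<'E'
from plant import arm
import cv2
for n in ("scene","top"):
    c=arm.read_camera(n); cv2.imwrite(f"pics/{n}0.png",c["img"]); print(n,c["vfov"],c["cx"],c["cy"],c["rvec"],c["tvec"])
o=arm.get_obs(); print(o["clock"],o["position"],o["orientation"],o["opening"])
E
```

```text
pics
scene 48.20718293765881 316.29870570044346 230.16753183463555 [ 2.16013669  1.51038313 -0.43405316] [-0.21948904 -0.3739593   1.5157251 ]
top 44.43676442141019 320.1822993100332 236.03510163227438 [ 2.10236484 -2.15870371  0.13723086] [0.06141487 0.539929   1.11095536]
0.1 [ 0.18689275 -0.51704817  0.25579981] [[ 9.40451094e-01  3.39928973e-01 -1.83257359e-04]
 [ 3.39928935e-01 -9.40450328e-01  1.22483455e-03]
 [ 2.44012308e-04 -1.21419147e-03 -9.99999233e-01]] 0.08507674178581891
```

View pics/top0.png

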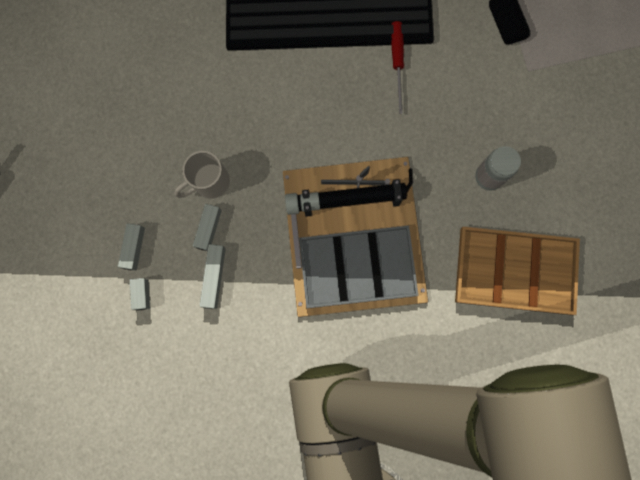

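View pics/scene0.png

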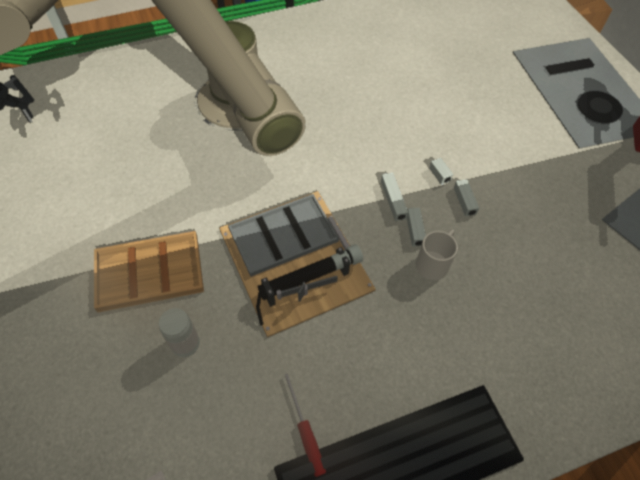

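The top view shows four sleeves: two mids at about (131,247) and (207,228), the long one at (212,277) and the short one at (139,294). The tray is at about (358,267), the grinder above it, and the kit box at about (518,270). I'll enlarge it to get corners.

```bash
cat > h.py <<'E'
from plant import arm
import cv2, numpy as np
def cam(n):
    c=arm.read_camera(n); f=240/np.tan(np.radians(c["vfov"])/2)
    c["K"]=np.array([[f,0,c["cx"]],[0,f,c["cy"]],[0,0,1]]); c["R"]=cv2.Rodrigues(np.array(c["rvec"]))[0]; c["t"]=np.array(c["tvec"]).ravel(); return c
def p2w(c,uv,z):
    d=c["R"].T@np.linalg.inv(c["K"])@np.array([*uv,1.]); o=-c["R"].T@c["t"]
    return o+d*(z-o[2])/d[2]
def w2p(c,P): return cv2.projectPoints(np.array(P,float).reshape(-1,3),np.array(c["rvec"]),c["t"],c["K"],None)[0].reshape(-1,2)
def rot():
    return np.array(arm.get_obs()["orientation"])
E
python3 - <<'E'
from h import *
i=cv2.imread("pics/top0.png")
a=cv2.resize(i[190:320,100:240],None,fx=5,fy=5,interpolation=cv2.INTER_CUBIC)[:600]
# threshold sleeves? show both
b=cv2.resize(i[150:325,275:595],None,fx=2.5,fy=2.5,interpolation=cv2.INTER_CUBIC)
cv2.imwrite("pics/a.png",a); cv2.imwrite("pics/b.png",b)
c=cam("top")
for uv,z in [((131,247),.03),((207,228),.03),((212,277),.03),((139,294),.03),((358,267),.02),((518,270),.02)]: print(uv,p2w(c,uv,z).round(3))
E
```

```text
(131, 247) [0.532 0.425 0.03 ]
(207, 228) [0.566 0.273 0.03 ]
(212, 277) [0.468 0.263 0.03 ]
(139, 294) [0.438 0.407 0.03 ]
(358, 267) [ 0.481 -0.026  0.02 ]
(518, 270) [ 0.466 -0.339  0.02 ]
```

View pics/a.png

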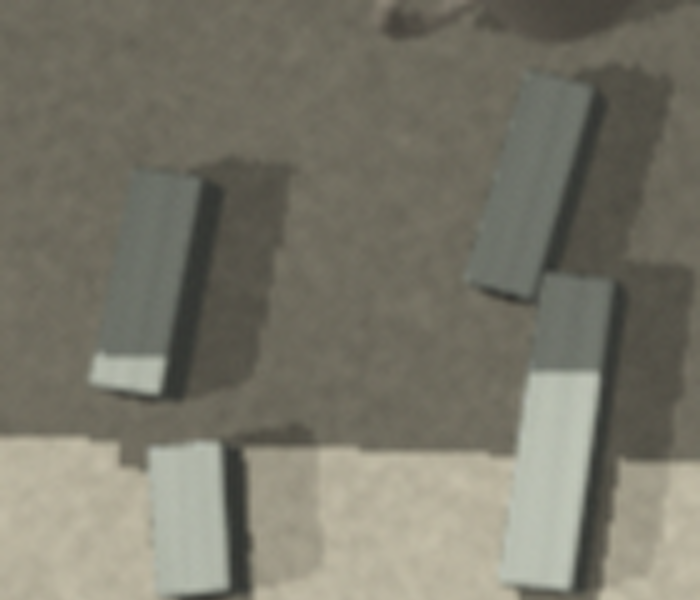

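View pics/b.png

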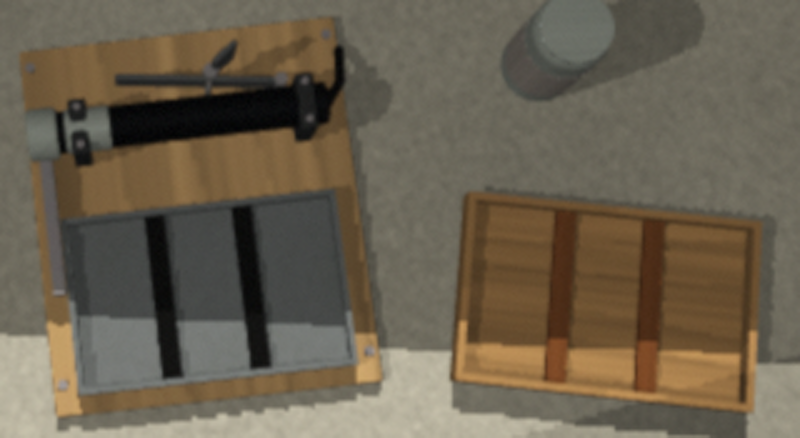

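The sleeve crop shows the corners of all four sleeves; the left mid runs from (130,172) to (165,396) and the right mid from (528,72) to (527,298). The station crop shows the tray rim, the base corners, the lever blade at about (222,55) pointing back, and the kit rim.

```bash
cat > fit.py <<'E'
from h import *
def fit(W,L,S):
    # W: 4 world pts in order top-left(+x,+y), top-right(+x,-y), bottom-right(-x,-y), bottom-left(-x,+y)
    M=np.array([[L/2,S/2],[L/2,-S/2],[-L/2,-S/2],[-L/2,S/2]]); W=np.array(W)[:,:2]; m=W.mean(0); d=W-m
    th=np.arctan2((M[:,0]*d[:,1]-M[:,1]*d[:,0]).sum(),(M*d).sum())
    R=np.array([[np.cos(th),-np.sin(th)],[np.sin(th),np.cos(th)]])
    return m,th,np.abs(d-M@R.T).max(), np.linalg.norm((d[0]+d[1]-d[2]-d[3])/2)
E
python3 - <<'E'
from fit import *
c=cam("top")
def pix(l,s,ox,oy): return [((u+.5)/s-.5+ox,(v+.5)/s-.5+oy) for u,v in l]
A=lambda l:pix(l,5,100,190); B=lambda l:pix(l,2.5,275,150)
for n,l,z,L,S in [("midL",A([(130,172),(203,177),(165,396),(90,383)]),.03,.09,.03),("midR",A([(528,72),(602,90),(527,298),(470,283)]),.03,.09,.03),("long",A([(543,272),(614,280),(573,590),(500,583)]),.03,.125,.03),("short",A([(148,445),(222,443),(232,595),(155,597)]),.03,.06,.03),
 ("tray",B([(65,222),(335,195),(357,362),(82,393)]),.026,.14,.22),("base",B([(20,53),(335,17),(381,380),(58,415)]),.01,.3,.26),("kit",B([(468,192),(765,220),(752,410),(455,380)]),.022,.15,.23)]:
    m,th,e,ln=fit([p2w(c,p,z) for p in l],L,S); print(n,m.round(4),np.degrees(th).round(2),e.round(4),ln.round(3))
E
```

```text
midL [0.5342 0.4293] -8.85 0.0022 0.087
midR [0.5687 0.2751] -17.18 0.0031 0.088
long [0.4704 0.2644] -7.53 0.0011 0.123
short [0.4389 0.4101] 3.64 0.001 0.06
tray [ 0.4808 -0.0266] 4.56 0.0037 0.134
base [ 0.5469 -0.0201] 4.7 0.002 0.297
kit [ 0.4669 -0.3399] -7.5 0.0026 0.15
```

```bash
cat > to.py <<'E'
import sys
from h import *
x,y,z,yaw=map(float,sys.argv[1:5]); o=arm.get_obs(); R=np.array(o["orientation"]); p=np.array(o["position"])
a=np.radians(yaw); G=np.array([[np.cos(a),np.sin(a),0],[np.sin(a),-np.cos(a),0],[0,0,-1]])
print("turn",np.degrees(cv2.Rodrigues(R.T@G)[0].ravel()).round(2),"shift after turn mm",(G.T@(np.array([x,y,z])-p)*1000).round(1),"before",(R.T@(np.array([x,y,z])-p)*1000).round(1),"clock",round(o["clock"],1))
E
python3 - <<'E'
from fit import *
c=cam("top"); S=np.array([.4815,-.026]);a=np.radians(4.6);R=np.array([[np.cos(a),-np.sin(a)],[np.sin(a),np.cos(a)]])
for n,(u,v),z in [("saddleF",(79,130),.065),("saddleR",(306,108),.065),("padEnd",(117,80),.06),("levTip",(233,42),.083),("levRoot",(207,74),.083)]:
    w=p2w(c,((u+.5)/2.5-.5+275,(v+.5)/2.5-.5+150),z); print(n,w.round(4),"station",(R.T@(w[:2]-S)).round(4))
print("mug",p2w(c,(203,168),.09),"can",p2w(c,(503,162),.12))
E
python3 to.py .534 .429 .16 -8.9
```

```text
saddleF [0.606  0.0719 0.065 ] station [0.132  0.0876]
saddleR [ 0.6181 -0.1045  0.065 ] station [ 0.1299 -0.0892]
padEnd [0.6462 0.0415 0.06  ] station [0.1696 0.0541]
levTip [ 0.6677 -0.0488  0.083 ] station [ 0.1837 -0.0377]
levRoot [ 0.643 -0.028  0.083] station [ 0.1608 -0.015 ]
mug [0.6727942  0.26827587 0.09      ] can [ 0.65814267 -0.29596482  0.12      ]
turn [-0.04  0.   28.77] shift after turn mm [ 196.5 -988.4   96.1] before [ 648.  -771.8   96.7] clock 0.2
```

```bash
python3 -m handwheel '[[60,0,0,0,0,0,7.1],[60,0,0,0,0,0,7.1],[60,0,0,0,0,0,7.1],[60,0,0,0,0,0,7.1],[60,7,-36,0,0,0,0],[60,7,-36,0,0,0,0],[60,7,-36,0,0,0,0],[60,7,-36,0,0,0,0],[60,7,-36,0,0,0,0],[60,7,-36,0,0,0,0],[60,7,-36,0,0,0,0],[60,7,-36,0,0,0,0]]' 40
python3 -m handwheel '[[60,7,-36,4,0,0,0],[60,7,-36,4,0,0,0],[60,7,-36,4,0,0,0],[60,7,-36,4,0,0,0],[60,7,-36,4,0,0,0],[60,7,-36,4,0,0,0],[60,7,-36,4,0,0,0],[60,7,-36,4,0,0,0],[60,7,-36,4,0,0,0],[60,7,-36,4,0,0,0],[60,7,-36,4,0,0,0],[60,7,-36,4,0,0,0]]'
python3 -m handwheel '[[60,7,-36,4,0,0,0],[60,7,-36,4,0,0,0],[60,7,-36,4,0,0,0],[60,7,-36,4,0,0,0],[60,7,-36,4,0,0,0],[60,7,-36,4,0,0,0],[60,7,-30,4,0,0,0],[60,0,0,0,0,0,0],[60,0,0,0,0,0,0]]'
python3 to.py .534 .429 .16 -8.9
python3 - <<'E'
from h import *
c=cam("wrist"); cv2.imwrite("pics/w1.png",c["img"]); print(c["vfov"],c["cx"],c["cy"],c["rvec"],c["tvec"])
t=cam("top"); cv2.imwrite("pics/t1.png",t["img"])
E
```

```text
clock: 1.25
position: [0.2851, -0.239, 0.2563]
orientation: [[0.989, -0.149, 0.0], [-0.149, -0.989, -0.0], [0.0, 0.0, -1.0]]
ft_force: [0.8, 0.1, 0.2]
opening: 0.0604
finger_force: 0.0
clock: 2.25
position: [0.4323, 0.1761, 0.2081]
orientation: [[0.989, -0.148, 0.0], [-0.148, -0.989, -0.0], [0.0, 0.0, -1.0]]
ft_force: [1.2, -2.0, 0.5]
opening: 0.0601
finger_force: 0.0
clock: 3.0
position: [0.5169, 0.411, 0.1791]
orientation: [[0.989, -0.147, -0.001], [-0.147, -0.989, -0.001], [-0.001, 0.001, -1.0]]
ft_force: [0.4, -0.1, -0.6]
opening: 0.0597
finger_force: 0.0
turn [0.06 0.07 0.47] shift after turn mm [ 14.1 -20.4  19.1] before [ 14.3 -20.3  19. ] clock 3.0
66.78784974125917 320.372384796811 242.85697795313806 [-1.90243581  2.20594753  0.35011461] [0.48149484 0.41126009 0.44721398]
```

View pics/w1.png

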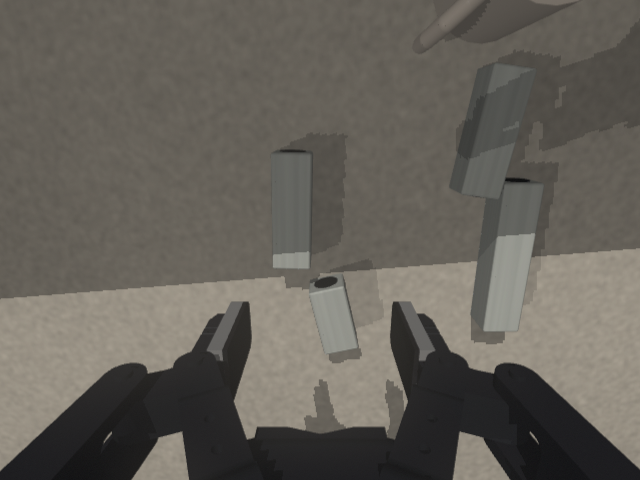

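The wrist view shows the left mid sleeve with its top face from (273,154) to (309,268), and the right mid with its top face from about (482,65)–(535,70) to (450,188)–(500,197).

```bash
python3 - <<'E'
from fit import *
c=cam("wrist")
for n,l in [("midL",[(273,154),(312,154),(309,268),(273,268)]),("midR",[(488,66),(535,70),(499,197),(451,188)])]:
    m,th,e,ln=fit([p2w(c,p,.03) for p in l],.09,.03); print(n,m.round(4),np.degrees(th).round(2),e.round(4),ln.round(3))
E
python3 to.py .534 .429 .09 -8.9
```

```text
midL [0.5344 0.4279] -10.47 0.0017 0.088
midR [0.5706 0.2782] -17.41 0.0041 0.085
turn [0.01 0.   0.33] shift after turn mm [ 13.7 -22.2  90.6] before [ 13.9 -22.1  90.6] clock 3.1
```

```bash
python3 -m handwheel '[[60,7,-11,20,0,0,1],[60,7,-10,30,0,0,0],[60,0,0,30,0,0,0],[60,0,0,30,0,0,0],[60,0,0,20,0,0,0],[60,0,0,15,0,0,0],[60,0,0,0,0,0,0],[60,0,0,0,0,0,0]]' 40
python3 to.py .534 .428 .035 -9.7
```

```text
clock: 3.82
position: [0.5344, 0.4278, 0.0358]
orientation: [[0.986, -0.167, -0.0], [-0.167, -0.986, -0.0], [-0.0, 0.0, -1.0]]
ft_force: [0.3, 1.0, 0.4]
opening: 0.0599
finger_force: 0.0
turn [0.02 0.02 0.11] shift after turn mm [-0.4 -0.2  0.8] before [-0.4 -0.2  0.8] clock 3.8
```

```bash
python3 -m handwheel '[[10,0,0,0,0,0,0],[10,0,0,0,0,0,0],[10,0,0,0,0,0,0],[10,0,0,0,0,0,0],[10,0,0,0,0,0,0],[10,0,0,-30,0,0,0],[10,0,0,-30,0,0,0],[10,0,0,-30,0,0,0],[10,0,0,-10,0,0,0],[10,0,0,0,0,0,-5],[10,0,0,0,0,0,-5],[10,0,0,0,0,0,-4]]' 60
python3 to.py .4815 -.026 .14 4.6
```

```text
clock: 4.82
position: [0.534, 0.4284, 0.1351]
orientation: [[0.997, 0.082, -0.0], [0.082, -0.997, -0.0], [-0.0, 0.0, -1.0]]
ft_force: [0.0, 0.1, -0.5]
opening: 0.0285
finger_force: 60.0
turn [0.01 0.02 0.12] shift after turn mm [-88.8 448.8  -4.9] before [-89.7 448.6  -4.8] clock 4.8
```

```bash
python3 -m handwheel '[[10,-7,37,0,0,0,0],[10,-7,37,0,0,0,0],[10,-8,38,0,0,0,0],[10,-8,38,0,0,0,0],[10,-8,38,0,0,0,0],[10,-8,38,0,0,0,0],[10,-8,38,0,0,0,0],[10,-8,38,0,0,0,0],[10,-8,38,0,0,0,0],[10,-8,38,0,0,0,0],[10,-8,38,0,0,0,0],[10,-3,33,0,0,0,0]]'
python3 -m handwheel '[[10,0,0,20,0,0,0],[10,0,0,20,0,0,0],[10,0,0,0,0,0,0],[10,0,0,0,0,0,0]]'
python3 to.py .4815 -.026 .05 4.6
python3 - <<'E'
from h import *
c=cam("wrist"); cv2.imwrite("pics/w2.png",c["img"])
E
```

```text
clock: 5.82
position: [0.4792, -0.028, 0.1352]
orientation: [[0.997, 0.077, -0.001], [0.077, -0.997, -0.0], [-0.001, -0.0, -1.0]]
ft_force: [0.7, 0.4, -0.5]
opening: 0.0287
finger_force: 60.0
clock: 6.15
position: [0.48, -0.0259, 0.0949]
orientation: [[0.997, 0.078, -0.002], [0.078, -0.997, 0.001], [-0.002, -0.001, -1.0]]
ft_force: [0.6, -0.8, 0.2]
opening: 0.0282
finger_force: 60.0
turn [-0.05  0.12 -0.13] shift after turn mm [ 1.5  0.3 44.9] before [ 1.6  0.3 44.9] clock 6.2
```

View pics/w2.png

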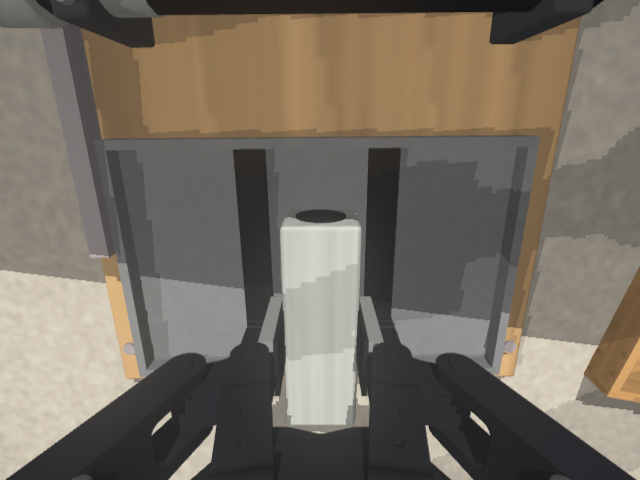

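The sleeve at (320,320) is centred between the ribs at x=255 and 383. I'll lower it and release.

```bash
python3 -m handwheel '[[10,1,0,20,0,0,0],[10,0,0,15,0,0,0],[10,0,0,8,0,0,0],[10,0,0,1,0,0,0],[10,0,0,0,0,0,0],[40,0,0,0,0,0,0],[40,0,0,0,0,0,0],[40,0,0,0,0,0,0],[40,0,0,-25,0,0,0],[40,0,0,-40,0,0,0],[60,0,0,-30,0,0,0],[60,0,0,0,0,0,0]]'
python3 to.py .570 .2765 .14 -17.3
```

```text
clock: 7.2
position: [0.4837, -0.0264, 0.1518]
orientation: [[0.997, 0.078, 0.01], [0.078, -0.997, -0.003], [0.01, 0.004, -1.0]]
ft_force: [0.9, 0.3, 0.6]
opening: 0.06
finger_force: 0.0
turn [ 0.11 -0.59 21.79] shift after turn mm [  -7.7 -314.9   11.8] before [ 109.6 -295.3   11.8] clock 7.2
```

```bash
python3 -m handwheel '[[60,14,-37,0,0,0,0],[60,14,-37,0,0,0,0],[60,14,-37,0,0,0,0],[60,14,-37,0,0,0,0],[60,14,-37,0,0,0,0],[60,14,-37,0,0,0,0],[60,13,-37,0,0,0,0],[60,13,-36,0,0,0,0],[60,0,0,0,0,0,7.1],[60,0,0,0,0,0,7.1],[60,0,0,0,0,0,7.1],[60,0,0,0,0,0,0.4]]'
python3 to.py .570 .2765 .035 -17.3
python3 - <<'E'
from h import *
c=cam("wrist"); cv2.imwrite("pics/w3.png",c["img"])
E
```

```text
clock: 8.2
position: [0.568, 0.2771, 0.146]
orientation: [[0.954, -0.3, -0.0], [-0.3, -0.954, -0.0], [-0.0, 0.0, -1.0]]
ft_force: [-0.2, -0.0, -0.7]
opening: 0.0598
finger_force: 0.0
turn [ 0.01  0.02 -0.16] shift after turn mm [ 2.10e+00 -1.00e-01  1.11e+02] before [ 2.10e+00 -1.00e-01  1.11e+02] clock 8.2
```

View pics/w3.png

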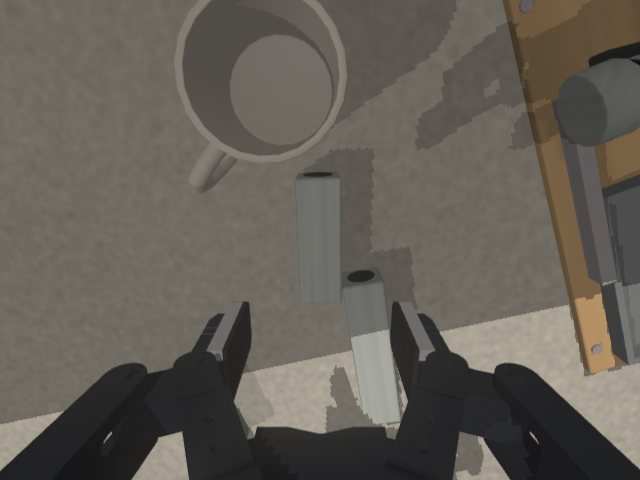

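The right mid's top face spans (296,178)–(341,302); the long sleeve's end sits at (362,272) and the mug handle tip at (197,185).

```bash
python3 - <<'E'
from fit import *
c=cam("wrist")
m,th,e,ln=fit([p2w(c,p,.03) for p in [(296,178),(340,178),(342,302),(299,302)]],.09,.03); print(m.round(4),np.degrees(th).round(2),e.round(4),ln.round(3))
R=rot();p=np.array(arm.get_obs()["position"])
for uv,z in [((197,188),.05),((197,188),.08),((265,160),.09),((362,275),.03),((343,285),.03)]: print(uv,(R.T@(p2w(c,uv,z)-[*m,0]))[:2].round(4))
E
```

```text
[0.5704 0.2761] -16.2 0.0014 0.088
(197, 188) [ 0.041  -0.0717]
(197, 188) [ 0.046  -0.0615]
(265, 160) [ 0.0606 -0.025 ]
(362, 275) [-0.0231  0.0296]
(343, 285) [-0.0307  0.0165]
```

```bash
python3 -m handwheel '[[60,3,0,30,0,0,0],[60,0,0,30,0,0,0],[60,0,0,30,0,0,0],[60,0,0,15,0,0,0],[60,0,0,6,0,0,0],[60,0,0,0,0,0,0],[10,0,0,0,0,0,0],[10,0,0,0,0,0,0],[10,0,0,0,0,0,0],[10,0,0,0,0,0,0],[10,0,0,0,0,0,0]]' 60
python3 -m handwheel '[[10,0,0,-10,0,0,0],[10,0,0,-30,0,0,0],[10,0,0,-40,0,0,0],[10,0,0,-20,0,0,0],[10,0,0,0,0,0,-7.1],[10,0,0,0,0,0,-7.1],[10,0,0,0,0,0,-7.1],[10,0,0,0,0,0,0]]'
python3 - <<'E'
import math
a=math.radians(4.6);print(.4815-.071*math.sin(a),-.026+.071*math.cos(a))
E
python3 to.py .4758 .0448 .14 4.6
```

```text
clock: 9.22
position: [0.5719, 0.2761, 0.0372]
orientation: [[0.955, -0.296, 0.003], [-0.296, -0.955, 0.001], [0.003, -0.002, -1.0]]
ft_force: [0.1, -0.4, 6.5]
opening: 0.0283
finger_force: 60.3
clock: 9.88
position: [0.5709, 0.2759, 0.1363]
orientation: [[0.997, 0.076, 0.001], [0.076, -0.997, 0.0], [0.001, -0.0, -1.0]]
ft_force: [-0.3, -0.4, -0.7]
opening: 0.0286
finger_force: 59.5
0.475805876372651 0.04477130037039355
turn [-0.01 -0.04 -0.26] shift after turn mm [-113.3  222.7   -3.7] before [-112.3  223.2   -3.8] clock 9.9
```

```bash
python3 -m handwheel '[[10,-16,32,0,0,0,0],[10,-16,32,0,0,0,0],[10,-16,32,0,0,0,0],[10,-16,32,0,0,0,0],[10,-16,32,0,0,0,0],[10,-16,32,0,0,0,0],[10,-16,31,0,0,0,0],[10,0,0,20,0,0,0],[10,0,0,15,0,0,0],[10,0,0,0,0,0,0],[10,0,0,0,0,0,0]]'
python3 to.py .4758 .0448 .052 4.6
python3 - <<'E'
from h import *
c=cam("wrist"); cv2.imwrite("pics/w4.png",c["img"])
E
```

```text
clock: 10.8
position: [0.4751, 0.0455, 0.1006]
orientation: [[0.998, 0.068, -0.001], [0.068, -0.998, 0.0], [-0.001, -0.0, -1.0]]
ft_force: [-0.9, -0.2, -0.8]
opening: 0.028
finger_force: 59.7
turn [-0.01  0.04 -0.67] shift after turn mm [ 0.6  0.8 48.6] before [ 0.7  0.8 48.6] clock 10.8
```

View pics/w4.png

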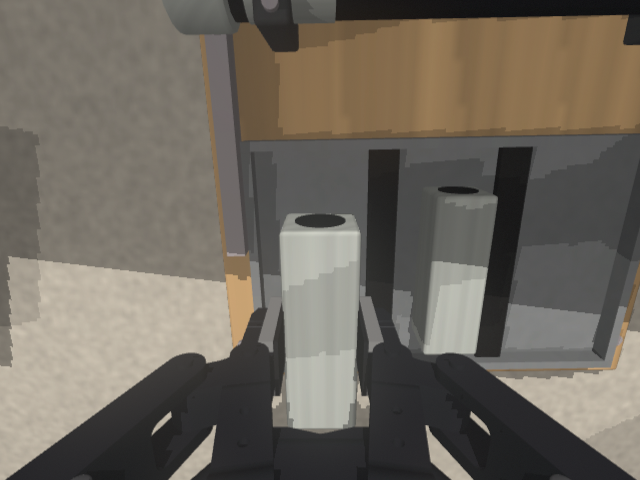

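The first sleeve lies in the middle bay at (460,270), the held one is over the left bay. I'll lower it.

```bash
python3 -m handwheel '[[10,0,1,20,0,0,-0.7],[10,0,0,15,0,0,0],[10,0,0,10,0,0,0],[10,0,0,4,0,0,0],[10,0,0,0,0,0,0],[10,0,0,0,0,0,0],[38,0,0,0,0,0,0],[38,0,0,0,0,0,0],[38,0,0,0,0,0,0],[38,0,0,-25,0,0,0],[38,0,0,-40,0,0,0],[38,0,0,-40,0,0,0]]'
python3 -m handwheel '[[38,-20,40,-35,0,0,0],[38,-20,34,-30,0,0,0],[0,-20,0,0,0,0,0],[0,0,0,0,0,0,0],[0,0,0,0,0,0,0]]'
python3 - <<'E'
from h import *
c=cam("wrist"); cv2.imwrite("pics/w5.png",c["img"])
t=cam("top"); cv2.imwrite("pics/t5.png",t["img"])
E
```

```text
clock: 11.85
position: [0.4746, 0.0446, 0.1573]
orientation: [[0.997, 0.083, -0.003], [0.083, -0.997, 0.0], [-0.003, -0.001, -1.0]]
ft_force: [0.7, -0.6, 0.1]
opening: 0.0379
finger_force: 0.0
clock: 12.27
position: [0.4283, -0.0176, 0.2076]
orientation: [[0.997, 0.082, 0.001], [0.082, -0.997, -0.0], [0.001, 0.0, -1.0]]
ft_force: [0.1, 0.5, -0.1]
opening: 0.0022
finger_force: 0.0
```

View pics/w5.png

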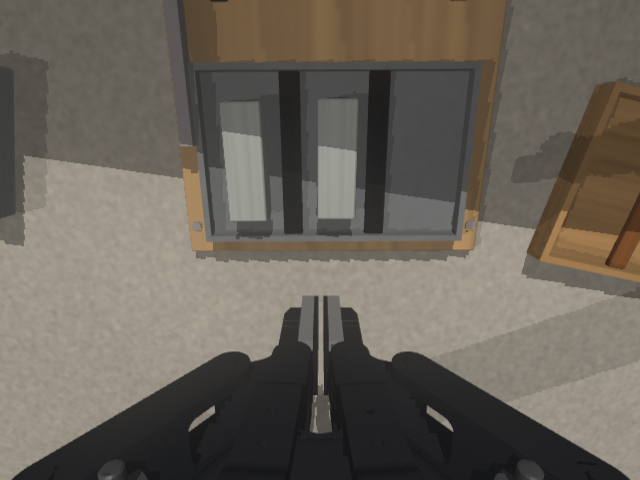

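Both sleeves lie flat in their bays, at (243,160) and (338,158). Next is the lever; I'll move closed fingertips behind it.

```bash
cat > st.py <<'E'
import sys,numpy as np,subprocess
x,y,z=map(float,sys.argv[1:4]); yaw=float(sys.argv[4]) if len(sys.argv)>4 else 4.6
a=np.radians(4.6); X=.4815+x*np.cos(a)-y*np.sin(a); Y=-.026+x*np.sin(a)+y*np.cos(a)
print(X.round(4),Y.round(4)); print(subprocess.run(["python3","to.py",str(X),str(Y),str(z),str(yaw)],capture_output=True,text=True).stdout)
E
python3 st.py .187 -.065 .16
```

```text
0.6731 -0.0758
turn [-0.01  0.01  0.18] shift after turn mm [238.5  77.9  47. ] before [238.3  78.7  46.9] clock 12.4
```

```bash
python3 -m handwheel '[[0,34,11,0,0,0,0],[0,34,11,0,0,0,0],[0,34,11,0,0,0,0],[0,34,11,7,0,0,0],[0,34,11,10,0,0,0],[0,34,11,10,0,0,0],[0,34,11,20,0,0,0],[0,0,0,0,0,0,0],[0,0,0,0,0,0,0],[0,0,0,0,0,0,0]]'
python3 st.py .187 -.065 .096
python3 - <<'E'
from h import *
c=cam("wrist"); cv2.imwrite("pics/w6.png",c["img"])
E
```

```text
clock: 13.2
position: [0.6723, -0.0737, 0.1594]
orientation: [[0.996, 0.084, -0.001], [0.084, -0.996, 0.0], [-0.001, -0.001, -1.0]]
ft_force: [0.2, 0.5, 0.9]
opening: -0.0001
finger_force: 0.0
0.6731 -0.0758
turn [-0.03  0.07  0.22] shift after turn mm [ 0.6  2.2 63.4] before [ 0.7  2.2 63.4] clock 13.2
```

View pics/w6.png

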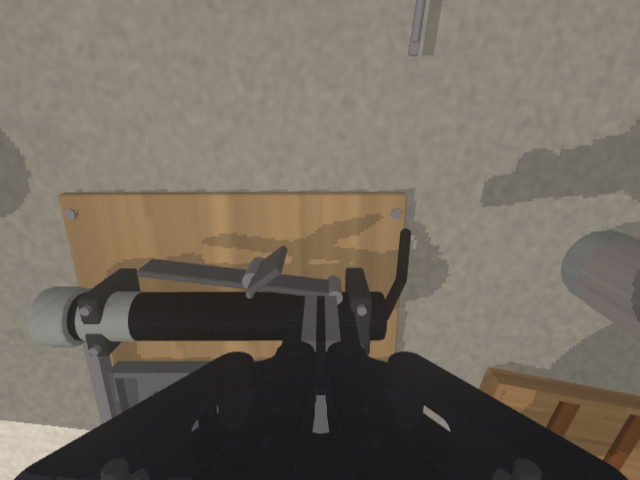

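The lever blade spans from about (250,296) to (285,250), and the paddle runs from (140,267) to (335,290). I'll compare with projections of the model instead of viewing more.

```bash
python3 - <<'E'
from fit import *
c=cam("wrist"); S=np.array([.4815,-.026]);a=np.radians(4.6);R=np.array([[np.cos(a),-np.sin(a)],[np.sin(a),np.cos(a)]])
W=lambda x,y,z:[*(S+R@[x,y]),z]
px,py=.168,-.019
d=np.array([np.cos(np.radians(56)),-np.sin(np.radians(56))]);t=np.array([px,py])+.026*d
print("pivTop,tipTop,tipBot,padEndTop,fingertip",w2p(c,[W(px,py,.083),W(*t,.083),W(*t,.039),W(.173,.057,.06)]).round(0).tolist(), w2p(c,[np.array(arm.get_obs()["position"])-[0,0,.025]]).round(0))
for uv,z in [((250,296),.083),((268,258),.083),((285,250),.083),((140,265),.06)]:
    w=p2w(c,uv,z); print(uv,(R.T@(w[:2]-S)).round(4))
E
```

```text
pivTop,tipTop,tipBot,padEndTop,fingertip [[245.0, 296.0], [281.0, 274.0], [288.0, 249.0], [134.0, 273.0]] [[320. 314.]]
(250, 296) [ 0.1683 -0.0218]
(268, 258) [ 0.1923 -0.0334]
(285, 250) [ 0.1971 -0.0432]
(140, 265) [0.1786 0.0524]
```

```bash
python3 -m handwheel '[[0,1,3,20,0,0,0],[0,0,0,20,0,0,0],[0,0,0,15,0,0,0],[0,0,0,8,0,0,0],[0,0,0,0,0,0,0],[0,0,0,0,0,0,0]]'
python3 -m handwheel '[[0,0,-5,0,0,0,0],[0,0,-5,0,0,0,0],[0,0,-5,0,0,0,0],[0,0,-5,0,0,0,0],[0,0,-5,0,0,0,0],[0,0,-5,0,0,0,0],[0,0,0,0,0,0,0],[0,0,0,0,0,0,0]]'
python3 st.py .188 -.028 .096
```

```text
clock: 13.8
position: [0.6737, -0.0773, 0.0985]
orientation: [[0.997, 0.083, 0.001], [0.083, -0.997, -0.0], [0.001, 0.001, -1.0]]
ft_force: [0.8, -0.1, -0.2]
opening: 0.0005
finger_force: 0.0
clock: 14.47
position: [0.6708, -0.0468, 0.0972]
orientation: [[0.996, 0.084, -0.001], [0.084, -0.996, 0.0], [-0.001, -0.001, -1.0]]
ft_force: [-0.1, 1.2, -0.6]
opening: -0.0002
finger_force: 0.0
0.6711 -0.0388
turn [-0.03  0.05  0.21] shift after turn mm [ 1.  -7.9  1.2] before [ 1.1 -7.9  1.2] clock 14.5
```

Keep pushing until the stop shows up in the force.

```bash
python3 -m handwheel '[[0,0,-4,0,0,0,0],[0,0,-4,0,0,0,0],[0,0,0,0,0,0,0]]'; for i in 1; do python3 -m handwheel '[[0,0,-2,0,0,0,0],[0,0,-2,0,0,0,0],[0,0,0,0,0,0,0]]'; done
python3 -m handwheel '[[0,0,-2,0,0,0,0],[0,0,-2,0,0,0,0],[0,0,0,0,0,0,0]]' | grep -E "pos|ft"
python3 - <<'E'
from h import *
c=cam("wrist"); cv2.imwrite("pics/w7.png",c["img"][180:420,40:440])
E
```

```text
clock: 14.72
position: [0.6702, -0.0389, 0.097]
orientation: [[0.997, 0.084, -0.001], [0.084, -0.997, 0.0], [-0.001, -0.0, -1.0]]
ft_force: [0.5, -1.0, -0.5]
opening: -0.0003
finger_force: 0.6
clock: 14.97
position: [0.6701, -0.0354, 0.0973]
orientation: [[0.997, 0.083, 0.0], [0.083, -0.997, -0.0], [0.0, 0.0, -1.0]]
ft_force: [0.4, -2.7, 0.3]
opening: -0.0
finger_force: 0.9
position: [0.6704, -0.0327, 0.0976]
ft_force: [2.8, -8.1, -0.7]
```

View pics/w7.png

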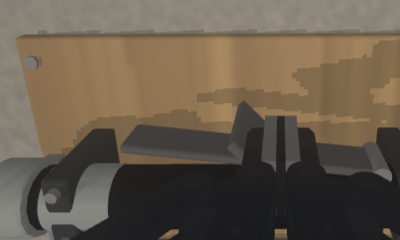

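The lever at (243,110) in the crop is swung toward the gear head, and the force rises like a hard stop. I'll give a last small push, then back off and rise.

```bash
python3 -m handwheel '[[0,0,-2,0,0,0,0],[0,0,0,0,0,0,0]]' | grep -E "pos|ft"
python3 -m handwheel '[[0,0,8,0,0,0,0],[0,0,10,0,0,0,0],[0,0,0,-30,0,0,0],[0,0,0,-40,0,0,0],[85,0,0,-20,0,0,0],[85,0,0,0,0,0,0]]' | grep -E "pos|ft"
python3 st.py .141 .042 .17 -175.4;python3 st.py .141 .042 .17;
```

```text
position: [0.6704, -0.0309, 0.0978]
ft_force: [2.8, -8.1, 0.2]
position: [0.6724, -0.0481, 0.1927]
ft_force: [0.3, 1.3, 0.4]
0.6187 0.0272
turn [   0.73    0.19 -179.84] shift after turn mm [47.5 79.4 22.7] before [-47.5 -79.6  22.1] clock 15.9

0.6187 0.0272
turn [ 0.12 -0.47  0.16] shift after turn mm [-47.5 -79.4  22.7] before [-47.5 -79.6  22.1] clock 15.9
```

```bash
python3 -m handwheel '[[85,-10,-10,0,0,0,-7.1],[85,0,0,0,0,0,-7.1],[85,0,0,0,0,0,-7.1],[85,0,0,0,0,0,-7.1],[85,0,0,0,0,0,-7.1],[85,0,0,0,0,0,-7.1],[85,0,0,0,0,0,-7.1],[85,0,0,0,0,0,-7.1],[85,0,0,0,0,0,-7.1],[85,0,0,0,0,0,-7.1],[85,0,0,0,0,0,-7.1],[85,0,0,0,0,0,-7.1]]' | grep -E "pos|ft"
python3 st.py .138 .041 .17 94.6
```

```text
position: [0.6598, -0.0385, 0.1861]
ft_force: [-0.1, -0.1, 0.1]
0.6158 0.0259
turn [-0.13 -0.07 -4.28] shift after turn mm [ 67.7 -38.7  16.1] before [ 64.7 -43.6  16.3] clock 16.9
```

```bash
python3 -m handwheel '[[85,0,0,0,0,0,-4.3],[85,23,-13,5,0,0,0],[85,23,-13,5,0,0,0],[85,22,-13,6,0,0,0],[85,0,0,0,0,0,0],[85,0,0,0,0,0,0]]' | grep -E "pos|ft"
python3 st.py .138 .041 .054 94.6
python3 - <<'E'
from h import *
c=cam("wrist"); cv2.imwrite("pics/w8.png",c["img"])
E
```

```text
position: [0.6155, 0.0273, 0.1706]
ft_force: [-0.0, 0.3, 1.1]
0.6158 0.0259
turn [-0.12 -0.04 -0.25] shift after turn mm [-1.300e+00  1.000e-01  1.166e+02] before [ -1.4   0.4 116.6] clock 17.4
```

View pics/w8.png

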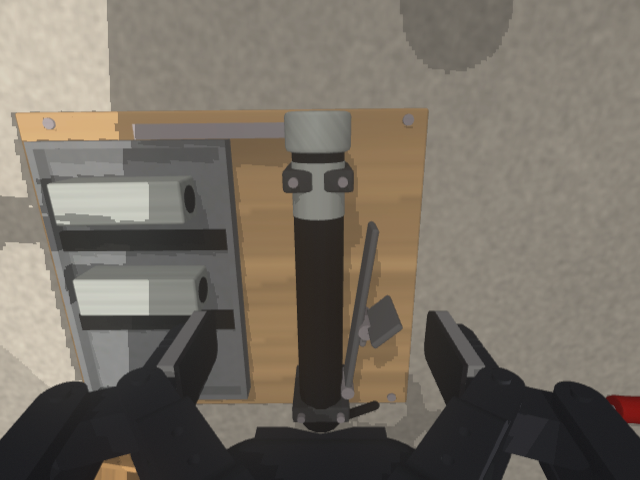

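The lever at (380,320) points forward; the paddle's free end is at (372,225), the barrel centred at x≈319, and both sleeves lie in their bays. Checking the centre numerically.

```bash
python3 - <<'E'
from fit import *
c=cam("wrist"); S=np.array([.4815,-.026]);a=np.radians(4.6);R=np.array([[np.cos(a),-np.sin(a)],[np.sin(a),np.cos(a)]])
for n,uv,z in [("bar1",(318,240),.055),("bar2",(319.5,340),.055),("bolts",(317.5,182),.065),("padend",(373,224),.06),("lever tip",(402,325),.083),("lever tipfar",(388,296),.083),("root",(365,335),.083)]:
    w=p2w(c,uv,z); print(n,(R.T@(w[:2]-S)).round(4))
E
```

```text
bar1 [0.136  0.0466]
bar2 [ 0.1366 -0.0309]
bolts [0.1361 0.087 ]
padend [0.1718 0.0589]
lever tip [ 0.1896 -0.0018]
lever tipfar [0.1796 0.0187]
root [ 0.1662 -0.0091]
```

```bash
python3 -m handwheel '[[85,0,1,30,0,0,0],[85,0,0,30,0,0,0],[85,0,0,25,0,0,0],[85,0,0,20,0,0,0],[85,0,0,11,0,0,0],[85,0,0,0,0,0,0],[85,0,0,0,0,0,0]]' 30 | grep -E "pos|ft"
python3 -m handwheel '[[10,0,0,0,0,0,0],[10,0,0,0,0,0,0],[10,0,0,0,0,0,0],[10,0,0,0,0,0,0],[10,0,0,0,0,0,0],[10,0,0,0,0,0,0],[10,0,0,0,0,0,0],[10,0,0,0,0,0,0],[10,0,0,0,0,0,0],[10,0,0,0,0,0,0]]' 30
```

```text
position: [0.6179, 0.026, 0.0555]
ft_force: [1.1, 0.3, 0.4]
clock: 18.95
position: [0.6168, 0.0264, 0.0571]
orientation: [[-0.075, 0.997, -0.0], [0.997, 0.075, -0.001], [-0.001, -0.0, -1.0]]
ft_force: [-6.2, -2.0, 13.6]
opening: 0.0387
finger_force: 31.6
```

Opening 38.7 mm, so it is fully squeezed. I'll hold it for five seconds.

```bash
for i in 1 2 3 4 ; do :; done
python3 -m handwheel '[[10,0,0,-1,0,0,0],[10,0,0,0,0,0,0],[10,0,0,0,0,0,0],[10,0,0,0,0,0,0],[10,0,0,0,0,0,0],[10,0,0,0,0,0,0],[10,0,0,0,0,0,0],[10,0,0,0,0,0,0],[10,0,0,0,0,0,0],[10,0,0,0,0,0,0],[10,0,0,0,0,0,0],[10,0,0,0,0,0,0]]' | grep -E "clock|ft|open"
python3 -m handwheel '[[10,0,0,0,0,0,0],[10,0,0,0,0,0,0],[10,0,0,0,0,0,0],[10,0,0,0,0,0,0],[10,0,0,0,0,0,0],[10,0,0,0,0,0,0],[10,0,0,0,0,0,0],[10,0,0,0,0,0,0],[10,0,0,0,0,0,0],[10,0,0,0,0,0,0],[10,0,0,0,0,0,0],[10,0,0,0,0,0,0]]' | grep -E "clock|ft|open"
python3 -m handwheel '[[10,0,0,0,0,0,0],[10,0,0,0,0,0,0],[10,0,0,0,0,0,0],[10,0,0,0,0,0,0],[10,0,0,0,0,0,0],[10,0,0,0,0,0,0],[10,0,0,0,0,0,0],[10,0,0,0,0,0,0],[10,0,0,0,0,0,0],[10,0,0,0,0,0,0],[10,0,0,0,0,0,0],[10,0,0,0,0,0,0]]' | grep -E "clock|ft|open"
python3 -m handwheel '[[10,0,0,0,0,0,0],[10,0,0,0,0,0,0],[10,0,0,0,0,0,0],[10,0,0,0,0,0,0],[10,0,0,0,0,0,0],[10,0,0,0,0,0,0],[10,0,0,0,0,0,0],[10,0,0,0,0,0,0],[10,0,0,0,0,0,0],[10,0,0,0,0,0,0],[10,0,0,0,0,0,0],[10,0,0,0,0,0,0]]' | grep -E "clock|ft|open"
python3 -m handwheel '[[10,0,0,0,0,0,0],[10,0,0,0,0,0,0],[10,0,0,0,0,0,0],[10,0,0,0,0,0,0],[10,0,0,0,0,0,0],[10,0,0,0,0,0,0],[10,0,0,0,0,0,0],[10,0,0,0,0,0,0],[10,0,0,0,0,0,0],[10,0,0,0,0,0,0]]' | grep -E "clock|ft|open"
```

```text
clock: 19.95
ft_force: [-4.5, -2.6, 8.6]
opening: 0.038
clock: 20.95
ft_force: [-4.4, -0.5, 8.3]
opening: 0.0382
clock: 21.95
ft_force: [-5.5, -2.2, 9.7]
opening: 0.0388
clock: 22.95
ft_force: [-4.9, -1.8, 9.1]
opening: 0.0381
clock: 23.78
ft_force: [-5.1, -0.9, 9.4]
opening: 0.0384
```

```bash
python3 -m handwheel '[[85,0,0,0,0,0,0],[85,0,0,0,0,0,0],[85,0,0,0,0,0,0],[85,0,0,0,0,0,0],[85,0,0,0,0,0,0],[85,0,0,-30,0,0,0],[85,0,0,-40,0,0,0],[85,0,0,-40,0,0,0],[0,0,0,0,0,0,0],[0,0,0,0,0,0,0],[0,0,0,0,0,0,0],[0,0,0,0,0,0,0]]' | grep -E "clock|pos|ft|open"
python3 st.py .188 .022 .097 94.6
```

```text
clock: 24.78
position: [0.6166, 0.0268, 0.1647]
ft_force: [0.3, 0.1, -0.5]
opening: 0.0378
0.6671 0.011
turn [-0.17 -0.04 -0.33] shift after turn mm [-19.8  49.1  67.7] before [-19.5  49.4  67.5] clock 24.8
```

```bash
python3 -m handwheel '[[0,-10,25,0,0,0,0],[0,-10,24,0,0,0,0],[0,0,0,0,0,0,0],[0,0,0,0,0,0,0],[0,0,0,25,0,0,0],[0,0,0,25,0,0,0],[0,0,0,17,0,0,0],[0,0,0,0,0,0,0]]' | grep -E "clock|pos|ft|open"
python3 -m handwheel '[[0,-5,0,0,0,0,0],[0,-5,0,0,0,0,0],[0,-5,0,0,0,0,0],[0,-5,0,0,0,0,0],[0,-5,0,0,0,0,0],[0,-5,0,0,0,0,0],[0,-5,0,0,0,0,0],[0,0,0,0,0,0,0]]' | grep -E "clock|pos|ft|open"
python3 -m handwheel '[[0,-3,0,0,0,0,0],[0,0,0,0,0,0,0]]' | grep -E "pos|ft"
python3 st.py .188 -.018 .097 94.6
```

```text
clock: 25.45
position: [0.6649, 0.011, 0.0946]
ft_force: [-0.5, -0.2, -0.2]
opening: -0.0005
clock: 26.12
position: [0.6704, -0.0257, 0.1]
ft_force: [-0.1, 0.4, 1.1]
opening: -0.0001
position: [0.6705, -0.0279, 0.0996]
ft_force: [1.6, 1.7, 1.5]
0.6703 -0.0289
turn [ 0.02  0.   -0.35] shift after turn mm [-1.  -0.3  2.6] before [-1.  -0.2  2.6] clock 26.3
```

```bash
python3 -m handwheel '[[0,-3,0,2,0,0,0],[0,0,0,0,0,0,0]]' | grep -E "pos|ft"
python3 -m handwheel '[[0,-3,0,0,0,0,0],[0,0,0,0,0,0,0]]' | grep -E "pos|ft"
python3 -m handwheel '[[0,-3,0,0,0,0,0],[0,0,0,0,0,0,0]]' | grep -E "pos|ft"
```

```text
position: [0.6714, -0.03, 0.0979]
ft_force: [3.0, 6.7, 5.7]
position: [0.6721, -0.0319, 0.0981]
ft_force: [5.3, 10.6, 4.7]
position: [0.6726, -0.0336, 0.0982]
ft_force: [7.0, 16.0, 4.2]
```

```bash
python3 -m handwheel '[[0,10,0,0,0,0,0],[0,10,0,0,0,0,0],[0,0,0,-30,0,0,0],[0,0,0,-40,0,0,0],[0,20,-30,-10,0,0,0],[40,20,-30,0,0,0,0],[40,0,0,0,0,0,0],[40,0,0,0,0,0,0]]' | grep -E "clock|pos|ft|open"
python3 - <<'E'
from h import *
c=cam("wrist"); cv2.imwrite("pics/w9.png",c["img"])
E
```

```text
clock: 27.45
position: [0.6053, 0.0197, 0.1773]
ft_force: [0.7, 0.1, 0.4]
opening: 0.0358
```

View pics/w9.png

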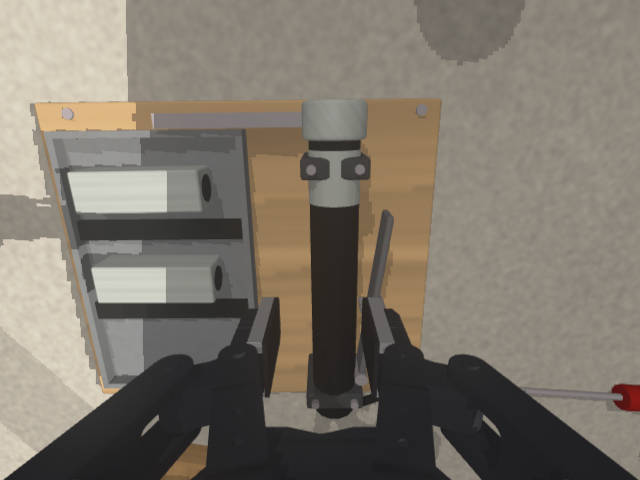

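Sleeves: top faces at (68,171)–(203,212) and (90,260)–(214,303); the lever is hidden behind the finger, no longer forward.

```bash
python3 - <<'E'
from fit import *
c=cam("wrist"); S=np.array([.4815,-.026]);a=np.radians(4.6);R=np.array([[np.cos(a),-np.sin(a)],[np.sin(a),np.cos(a)]])
for l in [[(199,168),(204,212),(77,214),(67,172)],[(211,258),(215,302),(98,305),(90,263)]]:
    m,th,e,ln=fit([p2w(c,p,.045) for p in l],.09,.03); print(m.round(4),np.degrees(th).round(2),e.round(4),ln.round(3),(R.T@(m-S)).round(4))
a=np.radians(-7.5);K=np.array([.4669,-.3399])
for y in (.072,0): print("kit",(K+[-y*np.sin(a),y*np.cos(a)]).round(4))
E
python3 st.py 0 0 .16
```

```text
[0.4769 0.0439] 5.59 0.0004 0.09 [0.001  0.0701]
[ 0.4838 -0.0239] 6.06 0.0031 0.089 [0.0024 0.002 ]
kit [ 0.4763 -0.2685]
kit [ 0.4669 -0.3399]
0.4815 -0.026
turn [2.000e-02 3.000e-02 8.967e+01] shift after turn mm [-128.9   34.3   17.1] before [ -35.1 -128.7   17.1] clock 27.6
```

```bash
python3 -m handwheel '[[60,-9,-32,0,0,0,0],[60,-9,-32,0,0,0,0],[60,-9,-32,0,0,0,0],[60,-8,-32,0,0,0,0],[60,0,0,0,0,0,7.1],[60,0,0,0,0,0,7.1],[60,0,0,0,0,0,7.1],[60,0,0,0,0,0,7.1],[60,0,0,0,0,0,7.1],[60,0,0,0,0,0,7.1],[60,0,0,0,0,0,7.1],[60,0,0,0,0,0,7.1]]' | grep -E "clock|pos|ft|open"
python3 -m handwheel '[[50,0,0,0,0,0,7.1],[50,0,0,0,0,0,7.1],[50,0,0,0,0,0,7.1],[50,0,0,0,0,0,7.1],[50,0,0,0,0,0,4],[40,0,0,0,0,0,0],[40,0,0,0,0,0,0]]' | grep -E "clock|pos|ft|open"
python3 - <<'E'
from h import *
c=cam("wrist"); cv2.imwrite("pics/w10.png",c["img"])
g=cv2.cvtColor(c["img"],cv2.COLOR_BGR2GRAY)
t=cam("top")["img"]; cv2.imwrite("pics/t10.png",t); i=cv2.imread("pics/top0.png")
d=cv2.absdiff(t,i)[155:205,340:385].max(2); print("lever region diff",(d>25).sum())
E
python3 st.py 0.0015 .001 .051 5
```

```text
clock: 28.55
position: [0.4828, -0.0264, 0.1769]
ft_force: [0.1, -0.2, -0.2]
opening: 0.0599
clock: 29.13
position: [0.4825, -0.0262, 0.1769]
ft_force: [-0.3, 0.1, 0.7]
opening: 0.04
lever region diff 212
0.4829 -0.0249
turn [0.   0.01 0.17] shift after turn mm [  0.8  -1.  126. ] before [  0.9  -1.  126. ] clock 29.2
```

```bash
python3 -m handwheel '[[46,1,-1,30,0,0,0],[46,0,0,30,0,0,0],[46,0,0,30,0,0,0],[46,0,0,22,0,0,0],[46,0,0,13,0,0,0],[46,0,0,0,0,0,0],[46,0,0,0,0,0,0],[10,0,0,0,0,0,0],[10,0,0,0,0,0,0],[10,0,0,0,0,0,0],[10,0,0,0,0,0,0],[10,0,0,0,0,0,0]]' 60
python3 -m handwheel '[[10,0,0,-10,0,0,0],[10,0,0,-30,0,0,0],[10,0,0,-40,0,0,0],[10,0,0,-20,0,0,0],[10,0,0,0,0,0,6],[10,0,0,0,0,0,6],[10,0,0,0,0,0,0],[10,0,0,0,0,0,0]]'
python3 to.py .4669 -.3399 .14 -7.5
```

```text
clock: 30.23
position: [0.4834, -0.0247, 0.0535]
orientation: [[0.996, 0.089, 0.003], [0.089, -0.996, -0.001], [0.003, 0.001, -1.0]]
ft_force: [-1.0, 1.0, 7.3]
opening: 0.0284
finger_force: 60.4
clock: 30.9
position: [0.4826, -0.0244, 0.1525]
orientation: [[0.993, -0.118, 0.0], [-0.118, -0.993, -0.0], [0.0, 0.0, -1.0]]
ft_force: [-0.0, -0.2, -1.2]
opening: 0.0285
finger_force: 59.5
turn [ 0.   -0.02  0.75] shift after turn mm [ 25.6 314.8  12.5] before [ 21.5 315.1  12.5] clock 30.9
```

```bash
python3 -m handwheel '[[10,3,35,0,0,0,0.7],[10,3,35,0,0,0,0],[10,3,35,0,0,0,0],[10,3,35,0,0,0,0],[10,3,35,0,0,0,0],[10,3,35,0,0,0,0],[10,3,35,0,0,0,0],[10,3,35,0,0,0,0],[10,2,35,0,0,0,0],[10,0,0,30,0,0,0],[10,0,0,20,0,0,0],[10,0,0,0,0,0,0]]'
python3 -m handwheel '[[10,0,0,0,0,0,0],[10,0,0,0,0,0,0]]' | grep open
python3 to.py .4669 -.3399 .0445 -7.5
python3 - <<'E'
from h import *
c=cam("wrist"); cv2.imwrite("pics/w11.png",c["img"])
t=cam("top")["img"]; i=cv2.imread("pics/top0.png")
d=cv2.absdiff(t,i)[155:205,340:385].max(2); print("lever region diff",(d>25).sum())
cv2.imwrite("pics/c12.png",np.hstack([c["img"][100:480],cv2.resize(np.vstack([i[150:215,280:420],t[150:215,280:420]]),(160,150)).repeat(1,0) if 0 else cv2.copyMakeBorder(np.vstack([i[155:205,330:420],t[155:205,330:420]]).repeat(1,0),0,280,0,70,0)]))
E
```

```text
clock: 31.9
position: [0.4654, -0.3393, 0.0982]
orientation: [[0.991, -0.131, -0.005], [-0.131, -0.991, 0.006], [-0.006, -0.005, -1.0]]
ft_force: [-1.3, 1.3, -1.4]
opening: 0.0288
finger_force: 59.6
opening: 0.0286
turn [ 0.06 -0.07 -0.02] shift after turn mm [-0.7 -0.3 58.9] before [-0.8 -0.4 58.9] clock 32.1
lever region diff 8
```

View pics/c12.png

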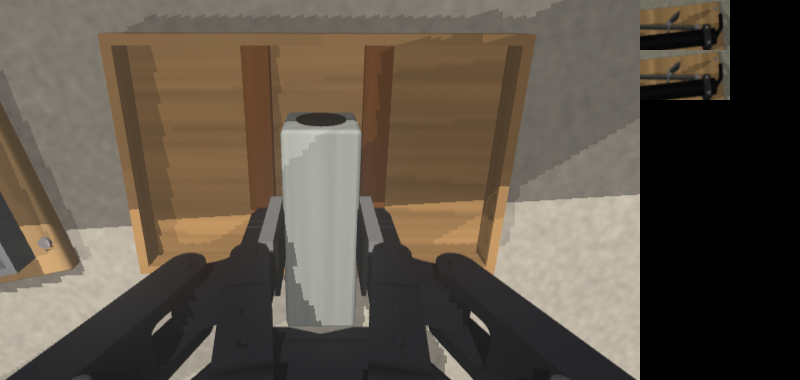

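The sleeve is centred over the middle bay (ribs at x≈257 and 377), and the lever patch matches its starting picture, so it is fully back. I'll lower it.

```bash
python3 -m handwheel '[[10,0,0,25,0,0,0],[10,0,0,20,0,0,0],[10,0,0,10,0,0,0],[10,0,0,4,0,0,0],[10,0,0,0,0,0,0],[10,0,0,0,0,0,0]]' | grep -E "pos|ft|open"
python3 -m handwheel '[[40,0,0,0,0,0,0],[40,0,0,0,0,0,0],[40,0,0,0,0,0,0],[40,0,0,-25,0,0,0],[40,0,0,-40,0,0,0],[40,0,0,-40,0,0,0],[40,0,0,-10,0,0,-6],[40,0,0,0,0,0,-6.5],[40,0,0,0,0,0,0]]' | grep -E "clock|pos|ft|open"
python3 st.py 0.0005 .0705 .14 5
```

```text
position: [0.4676, -0.3405, 0.0446]
ft_force: [-1.4, 1.5, 3.9]
opening: 0.0285
clock: 33.42
position: [0.4673, -0.3404, 0.1594]
ft_force: [-1.0, 1.0, -0.5]
opening: 0.0399
0.4763 0.0443
turn [ 0.1  -0.08  0.11] shift after turn mm [  42.5 -382.4   19.4] before [  43.2 -382.4   18.8] clock 33.4
```

```bash
python3 - <<'E'
from h import *
t=cam("top"); i=cv2.imread("pics/t5.png"); a=np.radians(5)
u=np.array([np.cos(a),np.sin(a)]);v=np.array([-u[1],u[0]]);m=np.array([.4763,.0443])
q=w2p(t,[[*(m+s*.045*u+r*.015*v),.045] for s,r in [(1,1),(1,-1),(-1,-1),(-1,1)]]); print(q.round(0).tolist())
x0,y0=q.min(0).astype(int)-6;x1,y1=q.max(0).astype(int)+6
d=cv2.absdiff(t["img"],i)[y0:y1,x0:x1].max(2);print(d.shape,(d>40).sum())
g=cv2.cvtColor(t["img"],6)[y0:y1,x0:x1]; print(g[::3,::2])
# sleeve B in kit: brightness map
k=w2p(t,[[.4676,-.3405,.036]])[0].astype(int);print(k);print(cv2.cvtColor(t["img"],6)[k[1]-24:k[1]+25:4,k[0]-16:k[0]+17:2])
E
```

```text
[[312.0, 247.0], [327.0, 245.0], [333.0, 291.0], [317.0, 293.0]]
(59, 32) 1241
[[ 62  59  60  59  61  64  66  72  72  71  71  74  73  60  14  11]
 [ 63  72  73  73  73  74  73  72  72  74  74  73  73  63  16  12]
 [ 57  62  72  72  72  73  72  71  72  72  71  70  65  65  21   9]
 [ 56  63  74  73  78  88  90  93  93 105 110  67  57  57  22  11]
 [ 56  62  75  80 112 115 118 118 112 117 117  81  57  56  29   8]
 [ 56  63  75  75 110 114 117 118 115 116 117  95  58  57  45   7]
 [ 56  63  73  75 108 116 117 119 115 115 118 105  59  58  48   6]
 [ 57  58  73  75 128 184 186 190 188 184 188 179  69  57  50  10]
 [ 58  58  74  74 123 187 190 194 191 186 192 186  77  60  56  16]
 [ 58  58  65  73 105 186 190 192 193 186 192 190 104  59  57  25]
 [ 55  58  65  74  82 182 191 191 195 186 192 190 142  57  58  33]
 [ 59  59  64  74  76 181 190 192 195 189 188 191 159  58  60  46]
 [ 63  61  65  77  80 155 191 189 194 189 187 189 174  65  57  51]
 [ 82 109 109 123 123 133 190 190 193 191 187 192 183 103 105  94]
 [ 93 107 107 124 123 128 190 190 191 192 186 191 187 114 105 103]
 [101 106 107 12
[... 553 characters left out ...]
 87  83  77  84 105  32  26  29  46  85  87  87  87  87  86]
 [ 63  77  78  78  75  89 111  58  61  83  85  86  86  87  87  96 120]
 [ 66  83  84  80  77  90 110  93  88  88  87  87  87 102 103 103 106]
 [ 69  90  87  81  77  85  88  88  87  88  89  94  89  91  93  96  99]
 [ 79  91  92  82  87  86  86  86  86  76  73  76  79  83  87  89  91]
 [ 73  85  85  88  87  77  65  58  58  62  64  67  72  77  88  95 103]
 [ 80  84  67  47  48  48  52  53  54  63  88  98 105 115 119 121 121]
 [ 82  81  74  62  54  47  48  67  89  96 104 115 117 120 122 124 127]
 [ 67  66  67  68  95 148  87  97 104 107 113 117 119 124 125 126 128]
 [128 126 109  65  79  93 100 106 111 115 116 117 120 123 125 127 132]]
```

```bash
python3 -m handwheel '[[40,4,-38,0,0,0,0],[40,4,-38,0,0,0,0],[40,4,-38,0,0,0,0],[40,4,-38,0,0,0,0],[40,4,-38,0,0,0,0],[40,4,-38,0,0,0,0],[40,4,-38,0,0,0,0],[40,4,-38,0,0,0,0],[40,4,-38,0,0,0,0],[40,5,-40,0,0,0,0],[40,0,0,0,0,0,0],[40,0,0,0,0,0,0]]' | grep -E "clock|pos|ft|open"
python3 st.py 0.0005 .0705 .052 5
python3 - <<'E'
from h import *
c=cam("wrist"); cv2.imwrite("pics/w13.png",c["img"]); a=np.radians(5)
u=np.array([np.cos(a),np.sin(a)]);v=np.array([-u[1],u[0]]);m=np.array([.4763,.0443])
print(w2p(c,[[*(m+s*.045*u+r*.015*v),.045] for s,r in [(1,1),(1,-1),(-1,-1),(-1,1)]]).round(0).tolist())
g=cv2.cvtColor(c["img"],6); 
for r in (190,210,230): 
    e=np.abs(np.diff(g[r,200:440].astype(int))); print(r,[(200+int(k),int(e[k])) for k in np.where(e>18)[0]])
for col in (300,320):
    e=np.abs(np.diff(g[100:330,col].astype(int))); print(col,[(100+int(k),int(e[k])) for k in np.where(e>18)[0]])
E
```

```text
clock: 34.47
position: [0.4751, 0.0457, 0.1577]
ft_force: [0.6, -0.5, -0.3]
opening: 0.0399
0.4763 0.0443
turn [-0.02  0.08 -0.09] shift after turn mm [  1.1   1.5 105.7] before [  1.3   1.5 105.7] clock 34.5

[[298.0, 179.0], [346.0, 179.0], [343.0, 307.0], [301.0, 307.0]]
190 [(259, 25), (298, 23), (344, 19), (358, 34), (381, 24)]
210 [(270, 21), (357, 29), (380, 24)]
230 [(271, 22), (299, 51), (342, 23), (343, 29), (344, 43), (357, 22), (379, 22)]
300 [(215, 22)]
320 [(176, 19), (181, 31), (182, 21), (217, 40), (308, 40), (309, 33), (320, 25)]
```

```bash
python3 -m handwheel '[[41,1,1.5,30,0,0,0],[41,0,0,30,0,0,0],[41,0,0,25,0,0,0],[41,0,0,15,0,0,0],[41,0,0,5,0,0,0],[41,0,0,0,0,0,0],[41,0,0,0,0,0,0],[10,0,0,0,0,0,0],[10,0,0,0,0,0,0],[10,0,0,0,0,0,0],[10,0,0,0,0,0,0],[10,0,0,0,0,0,0]]' 60
python3 -m handwheel '[[10,0,0,-10,0,0,0],[10,0,0,-30,0,0,0],[10,0,0,-40,0,0,0],[10,0,0,-20,0,0,0],[10,0,0,0,0,0,6],[10,0,0,0,0,0,6.5],[10,0,0,0,0,0,0],[10,0,0,0,0,0,0]]'
python3 to.py .4763 -.2690 .14 -7.5
```

```text
clock: 35.52
position: [0.4773, 0.0421, 0.0545]
orientation: [[0.996, 0.085, 0.003], [0.085, -0.996, -0.001], [0.003, 0.001, -1.0]]
ft_force: [-0.7, -2.2, 6.6]
opening: 0.0287
finger_force: 60.3
clock: 36.18
position: [0.4765, 0.0425, 0.1535]
orientation: [[0.992, -0.13, 0.0], [-0.13, -0.992, 0.0], [0.0, -0.0, -1.0]]
ft_force: [-0.6, -0.2, -0.8]
opening: 0.0282
finger_force: 59.7
turn [-0.   -0.02  0.05] shift after turn mm [ 40.5 308.9  13.5] before [ 40.2 308.9  13.5] clock 36.2
```

```bash
python3 -m handwheel '[[10,5,34,0,0,0,0],[10,5,34,0,0,0,0],[10,5,34,0,0,0,0],[10,5,34,0,0,0,0],[10,4,34,0,0,0,0],[10,4,34,0,0,0,0],[10,4,35,0,0,0,0],[10,4,35,0,0,0,0],[10,4,35,0,0,0,0],[10,0,0,30,0,0,0],[10,0,0,20,0,0,0],[10,0,0,0,0,0,0]]' | grep -E "clock|pos|ft|open|fing"
python3 -m handwheel '[[10,0,0,0,0,0,0],[10,0,0,0,0,0,0]]' | grep open
python3 to.py .4763 -.2690 .0455 -7.5
python3 - <<'E'
from h import *
c=cam("wrist"); g=cv2.cvtColor(c["img"],6); cv2.imwrite("pics/w14.png",c["img"])
for r in (240,270,300): 
    e=np.abs(np.diff(g[r,260:380].astype(int))); print(r,[(260+int(k),int(e[k])) for k in np.where(e>18)[0]])
E
```

```text
clock: 37.18
position: [0.4735, -0.2684, 0.0995]
ft_force: [-1.6, 0.6, -1.2]
opening: 0.0286
finger_force: 59.7
opening: 0.0287
turn [ 0.05 -0.07 -0.02] shift after turn mm [ 0.5 -0.2 58.8] before [ 0.5 -0.2 58.8] clock 37.4
240 [(280, 43), (318, 19), (359, 20), (360, 19), (363, 24)]
270 [(281, 35), (358, 23), (362, 24)]
300 [(269, 30), (281, 39), (282, 45), (283, 21), (357, 30), (358, 31), (359, 48), (371, 34)]
```

Still held square (edges 281–359, as before). I'll lower, release and retreat.

```bash
python3 -m handwheel '[[10,0,0,25,0,0,0],[10,0,0,20,0,0,0],[10,0,0,10,0,0,0],[10,0,0,4,0,0,0],[10,0,0,0,0,0,0],[10,0,0,0,0,0,0]]' | grep -E "pos|ft|open"
python3 -m handwheel '[[39,0,0,0,0,0,0],[39,0,0,0,0,0,0],[39,0,0,0,0,0,0],[39,0,0,-25,0,0,0],[39,0,0,-40,0,0,0],[39,0,0,-40,0,0,0],[39,-30,0,-20,0,0,0],[39,-30,0,-10,0,0,0],[39,-30,0,0,0,0,0],[39,0,0,0,0,0,0],[39,0,0,0,0,0,0]]' | grep -E "clock|pos|ft|open"
python3 - <<'E'
from fit import *
c=cam("wrist"); cv2.imwrite("pics/w15.png",c["img"]); 
a=np.radians(-7.5);u=np.array([np.cos(a),np.sin(a)]);v=np.array([-u[1],u[0]])
def box(m,L,S,z): return w2p(c,[[*(np.array(m)+s*L/2*u+r*S/2*v),z] for s,r in [(1,1),(1,-1),(-1,-1),(-1,1)]]).round(0).tolist()
print("kit rim inner",box((.4669,-.3399),.138,.218,.022)); P=[box((.4763,-.269),.09,.03,.036),box((.4669,-.3399),.09,.03,.036)]; print(P)
h=cv2.cvtColor(c["img"],cv2.COLOR_BGR2HSV); m=((h[...,1]<45)&(h[...,2]>75)).astype(np.uint8)
mask=np.zeros_like(m); cv2.fillConvexPoly(mask,np.array(box((.4669,-.3399),.138,.218,.022),int),1); m&=mask
m=cv2.morphologyEx(m,cv2.MORPH_OPEN,np.ones((3,3)))
for ct in cv2.findContours(m,0,2)[0]:
    if cv2.contourArea(ct)>500:
        r=cv2.boxPoints(cv2.minAreaRect(ct)); print(cv2.contourArea(ct),r.round(0).tolist(),[p2w(c,q,.036)[:2].round(3).tolist() for q in r])
E
```

```text
position: [0.4759, -0.2693, 0.0456]
ft_force: [0.0, 0.7, -1.2]
opening: 0.0289
clock: 38.82
position: [0.3854, -0.2571, 0.1799]
ft_force: [-0.2, -0.7, -0.3]
opening: 0.039
kit rim inner [[260.0, -8.0], [596.0, -9.0], [555.0, 201.0], [270.0, 202.0]]
[[[295.0, 28.0], [342.0, 28.0], [340.0, 172.0], [298.0, 172.0]], [[408.0, 28.0], [455.0, 28.0], [441.0, 172.0], [399.0, 172.0]]]
5919.5 [[298.0, 37.0], [342.0, 37.0], [342.0, 177.0], [298.0, 177.0]] [[0.518, -0.261], [0.514, -0.289], [0.426, -0.279], [0.43, -0.248]]
6920.0 [[390.0, 172.0], [403.0, 28.0], [455.0, 32.0], [442.0, 177.0]] [[0.425, -0.313], [0.514, -0.328], [0.507, -0.361], [0.417, -0.35]]
```

```bash
python3 - <<'E'
from h import *
t=cam("top")["img"]; cv2.imwrite("pics/tend.png",t); i=cv2.imread("pics/top0.png"); d=cv2.absdiff(t,i).max(2)>30
for n,(x0,y0,x1,y1) in dict(long=(198,243,228,312),short=(128,276,152,314),mug=(172,148,225,196),can=(472,142,524,192),lever_paddle=(318,160,400,190)).items(): print(n,d[y0:y1,x0:x1].sum())
E
```

```text
long 34
short 16
mug 0
can 0
lever_paddle 5
```

```bash
python3 -c "
from plant import arm
print(arm.job_done())"
```

```text
the job is handed in; nothing more can be done
None
```

The job is handed in: both 90 mm sleeves (only two were present) were shaken for about five seconds and now lie flat in the kit box, the lock-off lever is back, the paddle is released, and camera checks showed the other sleeves, the mug and the can still in place.

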